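# Pocket-finds box: key fob through the sprung flap

### The job

Put the car key fob that lies on the sill of the white pocket-finds box into the box: press the flap's blue bar right down with one finger and hold the flap open while the other finger pushes the fob along its lane and through the opening. Only push the fob, never pick it up; leave the other things where they are, and at the end let the flap close by itself.

Things in the scene. Friction and masses are not known exactly. Their poses are not given: they have to be found in the camera images.
- dropbox: White fixed box with a blue front plate, 275 (x) x 190 (y) x 140 mm high, level top deck at z = 140 mm; origin under its centre, on the counter. Its x axis is the way the fob is pushed, its y axis points to the flap's hinge side. x = -150 to 0 mm is a solid sill; the opening is x = 0 to 105 mm, covered by the flap. The ledge at y = -50 to -95 mm carries a spool. Inner floor at z = 10 mm.
- lane_end (a point): Middle of the sill's end at the opening, on the deck (box x = 0, y = -15, z = 140 mm). The fob's lane is the grey strip leading here along x, 63 mm wide (box y = -46 to +16 mm), between aluminium rails 3.5 mm thick and 8 mm high.
- hinge (a point): Middle of the flap's hinge axis, which runs along the box's x at y = +72, z = 160 mm. Two hinge lugs 28 mm high stand on the deck at y = 64 to 80 mm. The aluminium flap plate (y = -45 to +58 mm, flush with the deck) swings down into the box, its -y edge lowest. Its lip, 14 mm high, stands across the lane at x = 5 to 9 mm and stops the fob while shut.
- flap (a joint): Flap angle (rad): 0 closed (a spring returns it), stop at 1.15. It opens as the blue bar is pressed straight down: bar top 13 mm down gives 0.4 rad, 27 mm down 0.87 rad. The lip clears the lane from 0.35 rad; the fob slides off the plate well at 0.8 rad or more. The bar needs 2 N to start, 5 N at 0.9 rad. The fob's weight does not open it.
- bar_mid (a point): Point on top of the blue press bar (part of the flap; round, 8 mm thick, along the box's x from x = -142 to +101 mm), at x = -70 mm. Shut: y = +41 mm, 36 mm above the deck. At 0.87 rad: y = +43 mm, 9 mm above the deck. A finger can slide along it while pressing. Under it the sill has a 14 mm deep channel, y = +20 to +55 mm.
- fob_center (a point): Centre of the loose black car key fob, 48 x 38 x 16 mm (x, y, z; rounded, three round buttons on top, 35 to 70 g). It lies flat in the lane, centre 8 mm above the deck, its long x axis roughly along the lane. Pushed well past the sill's end it falls in.
- spool: Small red thread spool, 24 mm across, 34 mm high, standing on the box's ledge; origin at the centre of its underside. Leave alone.
- button_jar: Amber jar with blue lid, 64 mm across, 85 mm high; origin under its centre. Leave alone.
- stapler: Red stapler, 130 x 36 x 51 mm; origin under its centre. Leave alone.
- pen_cup: Grey pen cup, 76 mm across, 100 mm high, pens to 160 mm; origin under its centre. Leave alone.
- bell: Steel counter bell, 80 mm across, 54 mm high; origin under its centre. Leave alone.
- lint_brush: Wooden clothes brush with grey bristles, 150 x 45 x 35 mm; origin under its centre. Leave alone.
- tape: Tape dispenser, 130 x 55 x 78 mm; origin under its centre. Leave alone.

How it is judged (in metres and radians):
On the way, in this order (a step that is already met when the one before it is completed fails the run):
1. a finger holds the flap open while the fob still lies on the sill (value of joint flap above 0.4 rad and contact force between the fingers and dropbox above 0.3 N and x of fob_center in the frame of dropbox below -0.012 m and z of fob_center in the frame of dropbox above 0.14 m), for 0.1 s.
2. the fob goes down through the opening while a finger still holds the flap open (value of joint flap above 0.3 rad and contact force between the fingers and dropbox above 0.3 N and x of fob_center in the frame of dropbox above 0 m and z of fob_center in the frame of dropbox below 0.125 m), for 0.02 s.
At the end, for the whole second after the job is handed in: The fob lies at rest inside the box, below the opening (its centre less than 70 mm above the counter, within the box's walls), and the flap has closed (below 0.06 rad) (x of fob_center in the frame of dropbox between -0.005 and 0.11 m and y of fob_center in the frame of dropbox between -0.092 and 0.092 m and z of fob_center in the frame of dropbox between 0.005 and 0.07 m and value of joint flap below 0.06 rad and linear speed of fob below 0.02 m/s); the robot touches nothing.
It fails at once if the fob is lifted more than 20 mm off the sill (z of fob_center in the frame of dropbox above 0.168 m).
It fails at once if the spool is moved more than 15 mm (distance of spool from where it was at the start of the episode above 0.015 m).
It fails at once if a thing on the counter is moved more than 20 mm (distance of any of button_jar, stapler, pen_cup, bell, lint_brush, tape from where it was at the start of the episode above 0.02 m).
It also fails if it takes over 35 s, if anything falls off the work surface, if the arm or the gripper's body presses on something with over 40 N, if the wrist force passes 120 N, or if a joint passes its speed limit or range.

### The arm

A 6-joint arm with a two-finger parallel gripper is mounted at the origin on the work surface. World frame = base frame: x ahead of the robot, y to its left, z up, the work surface at z = 0. Lengths are in mm, angles in rad, forces in N, time in s.
With the tool pointing down it reaches from about 300 to 775 mm from the base axis. Payload 14.6 kg.
Tool frame: the origin (TCP) lies on the mounting face of the last link; the fingertips stand 199 mm ahead of it and the grasp point (between the pads) lies 180 mm ahead of it; z points along the fingers, y is the line along which they close (so a half turn about z gives the same grasp; the last joint's range is limited). The gripper opens to 94 mm and grips with 3 to 60 N. Pads are 16 mm wide; open, the fingers measure 119 mm over their backs; the gripper's body (75 mm by 177 mm) begins 78 mm behind the grasp point.
Start: joints at [-1.246, 0.3, 1.521, -0, 1.321, -0.067], TCP at [210.012, -508.317, 404.646] pointing down, gripper open.
Joint ranges: [-3.03, 3.03], [-0.79, 2.21], [0.23, 2.52], [-1.04, 4.18], [0, 3.07], [-2.55, 2.55]. Speed limits (rad/s): [2.22, 2.22, 2.57, 3.14, 3.14, 3.14].

### API

Orientations are given as [roll, pitch, yaw] about the fixed x, y, z axes, in that order (R = Rz(yaw) Ry(pitch) Rx(roll)).
In Python, from cell import manip gives the robot as it stands. The module is installed in compiled form; this text tells all that it offers.
- The arm moves only by the shell command python3 -m creep 'ROWS' [FORCE]. ROWS is a JSON object of lists of equal length, an entry for each row: "slide": the shift along the world's x, y, z in cm, a list of three; "turn": the turn about the world's z in rad; "claw": the opening, from 0 (shut) to 1 (fully open). A call has 1 to 8 rows; each row shifts and turns the commanded pose from where the row before left it; what a row does not reach is not made up. A row lasts 1/8 s, in which the tool goes at most 62.5 mm and 10.7 degrees, less where a joint would pass 70% of its speed; a pose out of reach is approached as far as the arm can. A call with a gripper value outside its range is refused whole. The fingers move at their own pace and stop on an object; FORCE is the grip in N (left out, the last holds). Time passes only in rows, so rows that do not move let the fingers close. It gives the time, the measured TCP pose, the force, the opening and the grip force at its end, in the units of the state.
- manip.read_state(): the state, without advancing time (a new reading comes with each control period).
- manip.camera(name): name is "side" or "top"; returns (picture, depth): 420x560x3 uint8, red, green, blue; 420x560 float32, mm along the optical axis (not along the pixel's ray), 0 where there is no reading.
- manip.calibration(name): a dict with "intrinsics" (3x3 intrinsics, pixels), "pose" (4x4, takes a point from camera to world coordinates). Camera axes: x right, y up, looking along -z (the intrinsics and any distortion apply to the point x, -y, -z); pixel columns grow to the right and rows downward; lengths in mm; the calibration is good to about 2 mm. A picture is of the moment at which its call begins. calibration takes no time and is no camera call.
- manip.sign_off(): hands the job in; it is judged then, once.
Trained networks look in the newest picture that a camera, given by its name, has taken for a name from the list of things; names that differ only in an ending like _2 or _b are one class to them, and where a whole thing is asked for, a point or a joint stands for the part that bears it (a point fixed in the world has none). Each returns a list of dicts, best first, with "score" (0 to 1); they miss things now and then, are a little off and sometimes report something else, mostly with a low value. They report only what shows in the picture. A call takes as long as a camera call.
- manip.cut_out(query, camera): "mask" (420x560 bool, what is visible of it) and "position" ([column, row] in pixels, amid what is visible of it).
The state is a dict: "clock": time; "joints": joint angles; "qd": joint speeds; "effort": joint torques, N m; "eef_pos": TCP position; "eef_rot": TCP orientation; "wrist_force": force on the tool from outside, world axes, zero at the start; "moment": the same for the moment, N m; "finger_gap": finger opening in mm; "finger_force": force on a finger pad.
Only numpy, scipy, OpenCV 4.12 (cv2) and the standard library are available. Lean on these libraries where they do the work, as an engineer would, in place of code of your own. Each camera call takes 0.05 s, during which the arm holds its last target. There are 200 camera calls.

## Working session

There is one attempt and no reset: what is moved stays moved. The work goes in short steps, Python scripts to look and compute and a shell command to move; the robot and the scene stay as the last step left them, time stands still between calls to the robot, and variables do not carry over. Pictures are saved under pics/ and viewed, at most 10 in all, crops included, and the job is handed in when it is done.

```bash
mkdir -p pics; cat > h.py <<'E'
import numpy as np, cv2
from cell import manip
def pts(cam,depth,mask=None):
    c=manip.calibration(cam);K=np.array(c["intrinsics"]);P=np.array(c["pose"])
    m=depth>0
    if mask is not None:m&=mask
    v,u=np.nonzero(m);d=depth[m]
    X=np.stack([(u-K[0,2])/K[0,0]*d,-(v-K[1,2])/K[1,1]*d,-d,np.ones_like(d)])
    return (P@X)[:3].T,u,v
E
python3 - <<'E'
from h import *
print(manip.calibration("top"),manip.calibration("side")["pose"])
for n in("top","side"):
    p,d=manip.camera(n);cv2.imwrite(f"pics/{n}0.png",p[:,:,::-1]);np.save(n+"d.npy",d)
    for q in("dropbox","fob_center","bar_mid","spool"):
        for r in manip.cut_out(q,n)[:2]:
            X,u,v=pts(n,d,r["mask"]);print(n,q,round(r["score"],2),np.round(r["position"]),len(X),np.round(np.median(X,0)) if len(X) else 0, np.round(np.percentile(X,[2,98],axis=0)).tolist() if len(X) else 0)
print(manip.read_state())
E
```

```text
{'intrinsics': array([[476.89363113,   0.        , 285.09103826],
       [  0.        , 476.89363113, 213.79712646],
       [  0.        ,   0.        ,   1.        ]]), 'pose': array([[ 2.83602323e-03,  9.91811399e-01, -1.27679699e-01,
         3.67291236e+02],
       [-9.99994107e-01,  3.05985849e-03,  1.55698993e-03,
        -2.28359188e+01],
       [ 1.93492217e-03,  1.27674531e-01,  9.91814232e-01,
         1.41253941e+03],
       [ 0.00000000e+00,  0.00000000e+00,  0.00000000e+00,
         1.00000000e+00]])} [[-9.28287416e-01  2.01153405e-01 -3.12761540e-01  4.44902894e+01]
 [-3.71730119e-01 -4.79435508e-01  7.94958057e-01  1.20603301e+03]
 [ 9.95953239e-03  8.54212445e-01  5.19828728e-01  9.34815034e+02]
 [ 0.00000000e+00  0.00000000e+00  0.00000000e+00  1.00000000e+00]]
top dropbox 0.62 [293. 215.] 6861 [533. -49. 141.] [[400.0, -151.0, 76.0], [668.0, 43.0, 177.0]]
top fob_center 0.63 [422. 221.] 484 [ 527. -407.   84.] [[501.0, -439.0, 16.0], [554.0, -385.0, 91.0]]
top fob_center 0.5 [300. 218.] 238 [511. -67. 156.] [[488.0, -86.0, 151.0], [534.0, -48.0, 163.0]]
top bar_mid 
[... 480 characters left out ...]
ck': 0.5, 'joints': array([-1.24561651e+00,  2.99943159e-01,  1.52107592e+00, -1.27188776e-05,
        1.32068531e+00, -6.65599084e-02]), 'qd': array([-8.92500610e-04, -2.29100948e-04,  2.58909430e-04,  9.04647151e-05,
        6.94999666e-04,  7.83606361e-04]), 'effort': array([-1.82053987e-03, -5.31348145e+01, -3.52736521e+01,  7.07759941e-02,
        2.14924256e-02, -7.66487545e-06]), 'eef_pos': array([ 209.999961  , -508.31303743,  404.58974924]), 'eef_rot': array([-3.14148034e+00,  4.86378299e-06,  3.91742875e-01]), 'wrist_force': array([ 0.24238385,  0.25845964, -0.22461195]), 'moment': array([ 0.01876227,  0.00604961, -0.00987193]), 'finger_force': 0.0, 'finger_gap': 94.12253504010486}
```

```bash
python3 - <<'E'
import cv2
t=cv2.imread("pics/top0.png");s=cv2.imread("pics/side0.png")
a=cv2.resize(t[150:290,200:400],(800,560),interpolation=2)
cv2.imwrite("pics/top0c.png",a)
E
```

```text
(no output)
```

View pics/top0c.png

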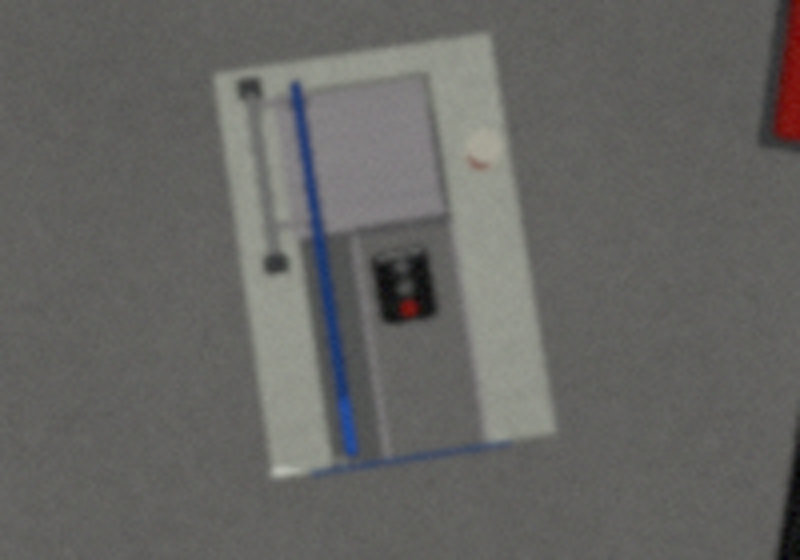

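View pics/side0.png

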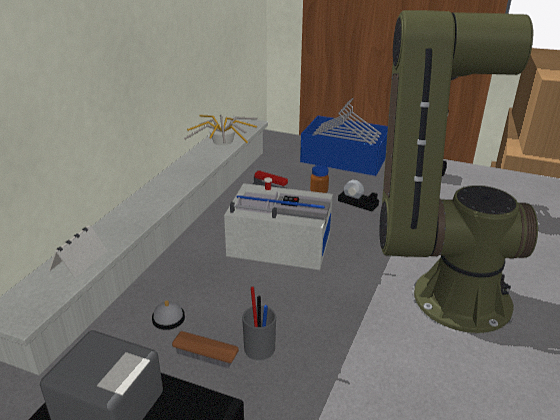

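View pics/top0.png

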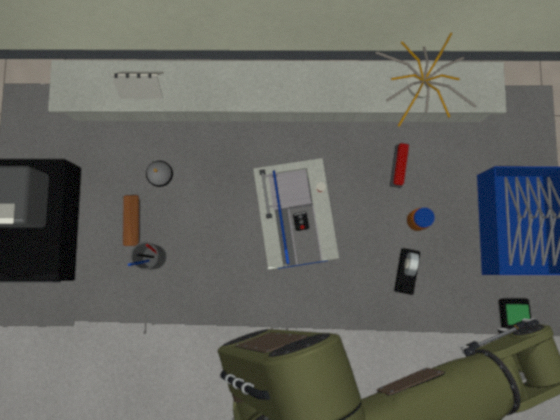

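The top view shows the box with its x axis pointing up the image, turned slightly left, and the flap at the far end. The fob sits at about (301,221) px, and the stronger "fob" hit at (422,221) is actually the jar. The spool at about (321,187) is on the right-hand ledge. Next I fit the box pose.

```bash
python3 - <<'E'
from h import *
p,d=manip.camera("top")
m=manip.cut_out("dropbox","top")[0]["mask"]
m=cv2.dilate(m.astype(np.uint8),np.ones((7,7)))>0
X,u,v=pts("top",d,m)
k=(X[:,2]>135)&(X[:,2]<145);D=X[k]
r=cv2.minAreaRect(D[:,:2].astype(np.float32));print(r,np.median(D[:,2]),cv2.boxPoints(r))
th=np.deg2rad(r[2]); 
while th>np.pi/4: th-=np.pi/2
s=np.array(r[1]);c=np.array(r[0])
print("yaw",th)
R=np.array([[np.cos(th),-np.sin(th)],[np.sin(th),np.cos(th)]])
f=lambda Y:(Y[:,:2]-c)@R
q=f(D);print("deck bounds",np.percentile(q,[.3,99.7],axis=0))
hsv=cv2.cvtColor(p,cv2.COLOR_RGB2HSV)
H=hsv[v,u]
b=(H[:,0]>105)&(H[:,0]<125)&(H[:,1]>120)&(X[:,2]>165)
Q=f(X[b]);print("bar",b.sum(),np.polyfit(Q[:,0],Q[:,1],1),np.median(Q,0),Q[:,0].min(),Q[:,0].max(),np.median(X[b][:,2]))
for cam,D2 in(("top",d),("side",np.load("sided.npy"))):
    if cam=="side":manip.camera("side")
    for e in manip.cut_out("fob_center",cam):
        Y,_,_=pts(cam,D2,e["mask"]);Y=Y[(Y[:,2]>151)&(Y[:,2]<166)]
        if len(Y)<20:continue
        Q=f(Y);print(cam,e["score"],len(Y),np.percentile(Q,[3,50,97],axis=0).tolist(),np.median(Y,0),cv2.minAreaRect(Q.astype(np.float32)))
a=manip.cut_out("spool","top")
for e in a: print("spool",e["position"],e["score"])
E
```

```text
((536.407958984375, -53.251708984375), (276.2749938964844, 190.3705291748047), 8.898715019226074) 140.84236063569665 [[ 385.2091     19.419598]
 [ 414.65723  -168.6595  ]
 [ 687.6068   -125.92302 ]
 [ 658.1587     62.156082]]
yaw 0.1553118762821655
deck bounds [[-137.49029271  -94.31522889]
 [ 136.26777649   94.73519962]]
bar 198 [2.39801183e-03 4.27598052e+01] [-27.80341195  42.73450832] -133.0677892180779 109.20998139826673 176.8363092592424
top 0.59 221 [[-49.20714793691194, -26.659390951448554], [-28.606818435368556, -10.2333184765942], [-6.597084915375582, 5.841858642716848]] [509.8438012  -67.06712882 156.70432518] ((-27.86789894104004, -10.861539840698242), (35.454769134521484, 46.06718444824219), 89.92228698730469)
top 0.28 207 [[-121.36439403355857, -47.710382828846086], [25.069420172719095, 68.43647622305456], [114.3753697467567, 76.0359095235992]] [559.19376771  20.4187665  161.48317122] ((-5.316070556640625, 5.935600280761719), (261.31781005859375, 142.9364013671875), 0.7455008625984192)
side 0.64 66 [[-47.79997070950623, -17.918093129139113], [-27.127746052025135, -5.5514833657040255], [-7.060693833897517, 6.240970652470661]] [510.58264586 -63.42022446 157.89784058] ((-26.295665740966797, -4.617189407348633), (33.08610916137695, 43.36461639404297), 74.83611297607422)
spool [321.8, 185.3] 0.51
```

```bash
python3 -m creep '{"slide":[[2.1,3.8,0],[2.1,3.8,0],[2.1,3.8,0],[2.1,3.8,0],[2.1,3.8,0],[2.1,3.8,0],[2.1,3.8,0],[2.1,3.8,0]],"turn":[-0.03,-0.03,-0.03,-0.03,-0.03,-0.03,-0.03,-0.025],"claw":[0.436,0.436,0.436,0.436,0.436,0.436,0.436,0.436]}' 10
python3 -m creep '{"slide":[[2.1,3.9,0],[2.1,3.9,0],[2.1,3.9,0],[2.1,3.9,0],[0,0,0],[0,0,0]],"turn":[0,0,0,0,0,0],"claw":[0.436,0.436,0.436,0.436,0.436,0.436]}'
```

```text
clock: 1.8
eef_pos: [378.5, -203.0, 404.9]
eef_rot: [3.141, -0.0, 0.156]
wrist_force: [0.8, -0.3, 0.2]
finger_gap: 40.9
finger_force: 0.0
clock: 2.55
eef_pos: [461.8, -48.6, 404.6]
eef_rot: [3.141, 0.0, 0.157]
wrist_force: [-0.5, 1.1, -0.5]
finger_gap: 40.9
finger_force: 0.0
```

```bash
python3 -m creep '{"slide":[[0,0,-1.2],[0,0,-1.0],[0,0,0],[0,0,0]],"turn":[0,0,0,0],"claw":[0.436,0.436,0.436,0.436]}'
python3 - <<'E'
from h import *
p,d=manip.camera("top");q,_=manip.camera("side")
f=lambda i,a,b:cv2.resize(i[b:b+120,a:a+130],(780,720)[:1]+(720,),interpolation=2)
o=np.hstack([cv2.resize(p[150:290,235:365],(400,430)),cv2.resize(q[160:270,215:345],(400,430),interpolation=2)])
cv2.imwrite("pics/s1.png",o[:,:,::-1])
E
```

```text
clock: 3.05
eef_pos: [462.0, -48.5, 382.7]
eef_rot: [3.142, -0.0, 0.156]
wrist_force: [0.3, -0.3, 0.7]
finger_gap: 41.3
finger_force: 0.0
```

View pics/s1.png

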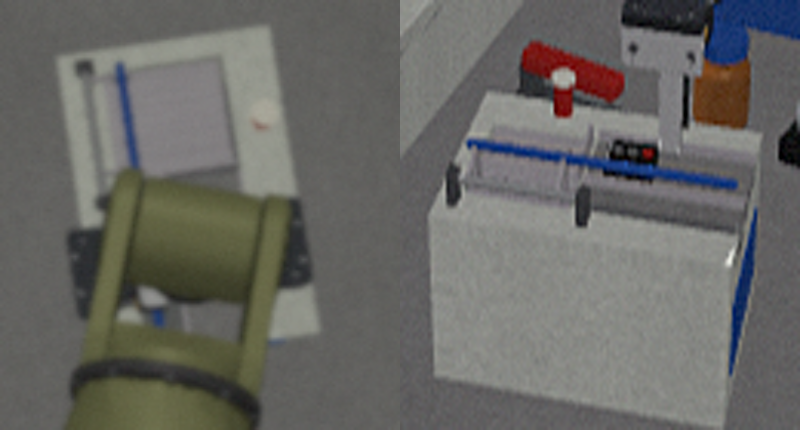

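The side view shows the visible fingertip at crop (670,150), behind or above the bar at (670,178). I'll project the expected fingertips into the side image to compare.

```bash
python3 - <<'E'
from h import *
c=manip.calibration("side");K=np.array(c["intrinsics"]);Pi=np.linalg.inv(np.array(c["pose"]))
s=manip.read_state();t=s["eef_pos"];y=s["eef_rot"][2]
yv=np.array([-np.sin(y),np.cos(y),0])
def pr(X):
    x=Pi@np.r_[X,1];u=K@np.array([x[0],-x[1],-x[2]]);u=u[:2]/u[2];return np.round(u,1),np.round([(u[0]-215)/130*400,(u[1]-160)/110*430])
for n,o in(("A",27),("B",-27)):print(n,pr(t+yv*o-[0,0,199]))
o=np.array([536.4,-53.25])+12.5*np.array([.988,.155])
R=np.array([[.988,-.155],[.155,.988]])
for b in([-85,41,176],[-142,41,176],[101,41,176],[-40,-10,156]):print(b,pr(np.r_[o+R@b[:2],b[2]]))
_,d=manip.camera("side")
X,u,v=pts("side",d);
B=(X-t);l=np.c_[B[:,0]*np.cos(y)+B[:,1]*np.sin(y),B[:,:2]@yv[:2],B[:,2]+199]
k=(abs(l[:,0])<30)&(abs(l[:,1])<45)&(l[:,2]>3)&(l[:,2]<60)
print(k.sum(),np.percentile(l[k],[2,50,98],axis=0).round(1))
for a in range(0,60,10):
    j=k&(l[:,2]>=a)&(l[:,2]<a+10);print(a,j.sum(),np.percentile(l[j],[5,50,95],axis=0).round(0).tolist() if j.any() else 0)
E
```

```text
A (array([302.3, 200.8]), array([269., 160.]))
B (array([305.8, 191.5]), array([279., 123.]))
[-85, 41, 176] (array([302.2, 202.9]), array([268., 168.]))
[-142, 41, 176] (array([322.8, 205.4]), array([332., 178.]))
[101, 41, 176] (array([237.2, 194.9]), array([ 68., 136.]))
[-40, -10, 156] (array([289.9, 198.3]), array([230., 150.]))
176 [[ -9.4 -25.9   4.7]
 [ -2.7  29.1  31.6]
 [  9.9  36.3  59.7]]
0 15 [[-9.0, -25.0, 4.0], [-4.0, 23.0, 7.0], [7.0, 29.0, 9.0]]
10 29 [[-9.0, -25.0, 10.0], [-3.0, 28.0, 14.0], [9.0, 33.0, 20.0]]
20 39 [[-9.0, -24.0, 20.0], [-4.0, 29.0, 25.0], [8.0, 36.0, 29.0]]
30 32 [[-9.0, -24.0, 30.0], [-3.0, 30.0, 35.0], [8.0, 35.0, 39.0]]
40 35 [[-9.0, -21.0, 41.0], [-2.0, 30.0, 45.0], [10.0, 35.0, 50.0]]
50 26 [[-9.0, 27.0, 51.0], [-1.0, 31.0, 54.0], [9.0, 34.0, 60.0]]
```

```bash
python3 -m creep '{"slide":[[0,0,-0.7],[0,0,-0.7],[0,0,-0.7],[0,0,-0.7],[0,0,-0.8],[0,0,0],[0,0,0]],"turn":[0,0,0,0,0,0,0],"claw":[0.436,0.436,0.436,0.436,0.436,0.436,0.436]}'
python3 - <<'E'
from h import *
q,d=manip.camera("side")
cv2.imwrite("pics/s2.png",cv2.resize(q[160:270,215:345],(780,600),interpolation=2)[:,:,::-1])
E
```

```text
clock: 4.08
eef_pos: [462.1, -49.2, 346.4]
eef_rot: [3.139, 0.0, 0.157]
wrist_force: [0.9, -11.6, 1.4]
finger_gap: 41.0
finger_force: 4.4
```

View pics/s2.png

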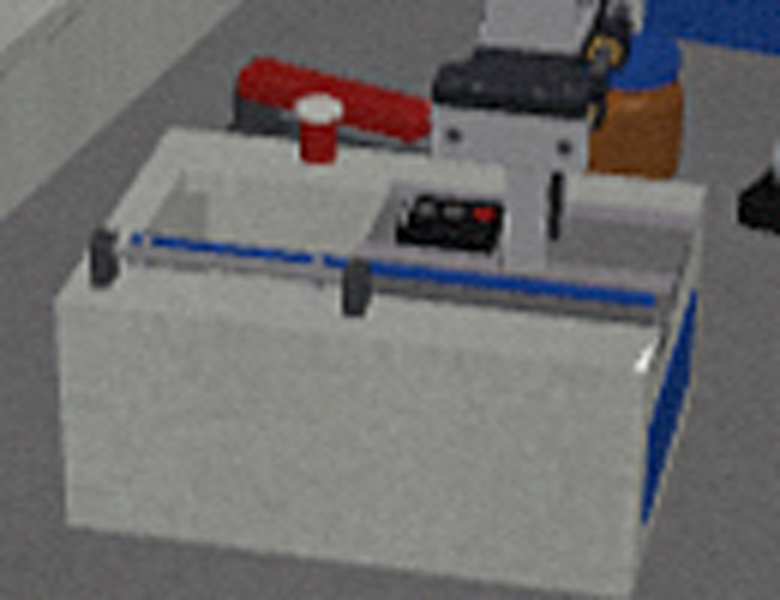

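The flap is open and the fob is still in its lane. However, the 11.6 N sideways force shows that the finger's tapered tip slipped to the bar's -y side. I'll lift, widen the gap slightly and press again, centred.

```bash
python3 -m creep '{"slide":[[0,0,1.3],[0,0,1.3],[0,0,1.2],[0,0.1,0],[0,0,0],[0,0,0]],"turn":[0,0,0,0,0,0],"claw":[0.436,0.436,0.436,0.489,0.489,0.489]}'
python3 -m creep '{"slide":[[0,0,-0.8],[0,0,-0.8],[0,0,-0.7],[0,0,-0.7],[0,0,-0.7],[0,0,0],[0,0,0]],"turn":[0,0,0,0,0,0,0],"claw":[0.489,0.489,0.489,0.489,0.489,0.489,0.489]}'
```

```text
clock: 4.88
eef_pos: [462.0, -47.2, 384.1]
eef_rot: [-3.141, 0.001, 0.157]
wrist_force: [-0.3, 0.1, -0.5]
finger_gap: 46.4
finger_force: 0.0
clock: 5.75
eef_pos: [462.0, -47.3, 347.7]
eef_rot: [3.141, 0.0, 0.157]
wrist_force: [0.3, -1.9, 4.6]
finger_gap: 46.0
finger_force: 2.2
```

```bash
python3 -m creep '{"slide":[[0,0.05,-0.15],[0.6,0.1,0],[0.8,0.12,0],[0.8,0.13,0],[0.8,0.13,0],[0,0,0]],"turn":[0,0,0,0,0,0],"claw":[0.489,0.489,0.489,0.489,0.489,0.489]}'
python3 - <<'E'
from h import *
q,d=manip.camera("side")
cv2.imwrite("pics/s3.png",cv2.resize(q[160:270,215:345],(780,600),interpolation=2)[:,:,::-1])
E
```

```text
clock: 6.5
eef_pos: [492.8, -41.9, 346.2]
eef_rot: [3.141, -0.001, 0.157]
wrist_force: [3.5, -2.3, 3.5]
finger_gap: 45.8
finger_force: 2.4
```

View pics/s3.png

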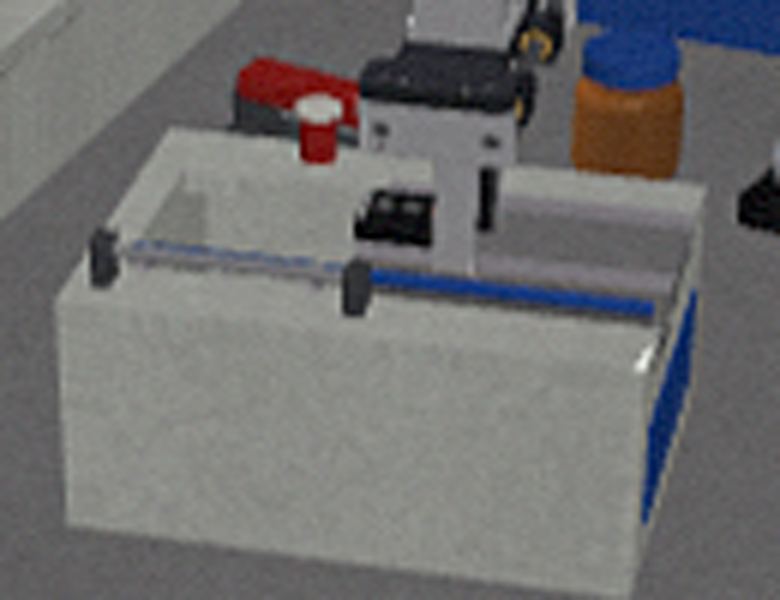

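The fob, now at crop (395,218), is sliding toward the opening. The flap is still held fully down, so I keep pushing.

```bash
python3 -m creep '{"slide":[[0.9,0.14,0],[0.9,0.14,0],[0.9,0.14,0],[0.9,0.14,0],[0.9,0.14,0],[0.9,0.14,0],[0.9,0.14,0],[0.9,0.14,0]],"turn":[0,0,0,0,0,0,0,0],"claw":[0.489,0.489,0.489,0.489,0.489,0.489,0.489,0.489]}'
python3 -m creep '{"slide":[[0,0,0],[0,0,0],[0,0,0]],"turn":[0,0,0],"claw":[0.489,0.489,0.489]}'
python3 - <<'E'
from h import *
q,d=manip.camera("side");p,_=manip.camera("top")
o=np.hstack([cv2.resize(p[150:290,235:365],(400,430)),cv2.resize(q[160:270,215:345],(400,430),interpolation=2)])
cv2.imwrite("pics/s4.png",o[:,:,::-1])
E
```

```text
clock: 7.55
eef_pos: [564.6, -30.7, 346.1]
eef_rot: [-3.142, 0.0, 0.157]
wrist_force: [-4.3, -3.5, 3.6]
finger_gap: 45.9
finger_force: 2.4
clock: 7.92
eef_pos: [564.1, -30.8, 346.6]
eef_rot: [3.141, -0.002, 0.157]
wrist_force: [5.0, -2.6, 4.6]
finger_gap: 45.8
finger_force: 2.4
```

View pics/s4.png

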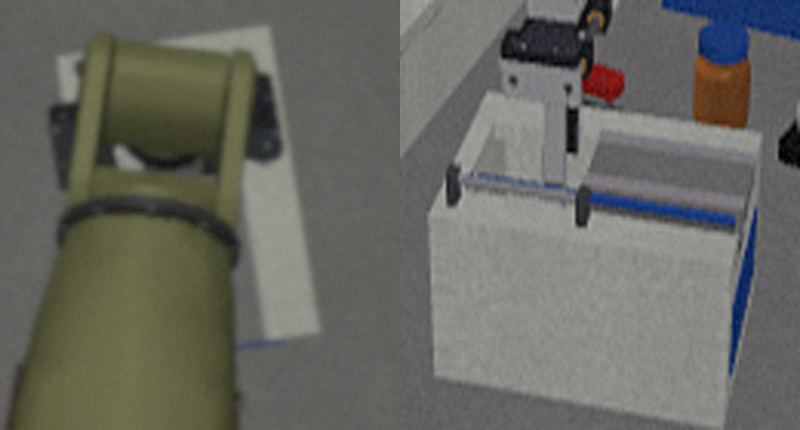

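The fob is no longer visible on the deck or beside the finger, so it has gone down the opening. I'll wait briefly, then lift and retreat.

```bash
python3 -m creep '{"slide":[[0,0,0],[0,0,0],[0,0,0],[0,0,0],[0,0,0.5],[0,0,1],[0,0,2],[0,0,3]],"turn":[0,0,0,0,0,0,0,0],"claw":[0.489,0.489,0.489,0.489,0.489,0.489,0.489,0.489]}'
python3 -m creep '{"slide":[[-4,-1,2],[-4,-2,0],[-4,-3,0],[-4,-3,0],[-4,-3,0],[0,0,0],[0,0,0],[0,0,0]],"turn":[0,0,0,0,0,0,0,0],"claw":[0.489,0.489,0.489,0.489,0.489,0.489,0.489,0.489]}'
python3 - <<'E'
from h import *
q,d=manip.camera("side");p,D=manip.camera("top")
X,u,v=pts("top",D);X=X.reshape(-1,3)
o=np.hstack([cv2.resize(p[150:290,235:365],(400,430)),cv2.resize(q[160:270,215:345],(400,430),interpolation=2)])
cv2.imwrite("pics/s5.png",o[:,:,::-1])
hsv=cv2.cvtColor(p,cv2.COLOR_RGB2HSV)[v,u]
b=(hsv[:,0]>105)&(hsv[:,0]<125)&(hsv[:,1]>120)&(abs(X[:,0]-540)<130)&(abs(X[:,1]+10)<60)&(X[:,2]>142)&(X[:,2]<200)
print("bar z",b.sum(),np.median(X[b],0))
E
```

```text
clock: 9.02
eef_pos: [563.7, -30.5, 411.1]
eef_rot: [-3.14, 0.003, 0.157]
wrist_force: [0.7, 0.2, -0.1]
finger_gap: 45.7
finger_force: 0.0
clock: 10.02
eef_pos: [364.6, -150.3, 431.0]
eef_rot: [-3.141, 0.0, 0.158]
wrist_force: [0.0, 0.2, -0.2]
finger_gap: 45.9
finger_force: 0.0
bar z 185 [510.0990377  -14.14413409 176.72749184]
```

View pics/s5.png

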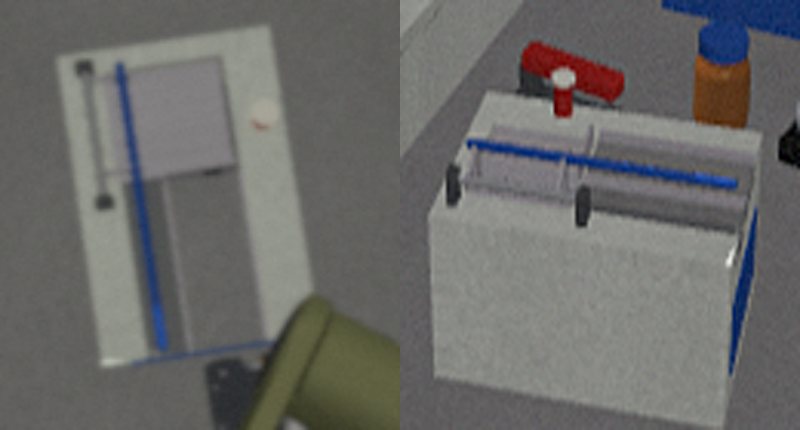

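The flap is shut again, with the bar at its starting height. A dark spot shows in the slit at crop (213,170). I'll check its depth, and whether the fob rests low in the box.

```bash
python3 - <<'E'
from h import *
p,D=manip.camera("top")
x0,y0=235+int(195*.325),150+int(158*.3256)
w=slice(y0,y0+8),slice(x0,x0+14)
print(x0,y0);print(D[w].round(0).astype(int));print(p[w].sum(2)//3)
m=np.zeros(D.shape,bool);m[w]=1
X,u,v=pts("top",D,m);print(X[X[:,2]<125].round(0)[:20])
print([(round(e["score"],2),np.round(e["position"])) for e in manip.cut_out("fob_center","top")])
E
```

```text
298 201
[[1288 1285 1287 1289 1283 1286 1285 1286 1291 1284 1283 1282 1287 1270]
 [1284 1287 1288 1287 1287 1288 1284 1271 1275 1272 1273 1271 1276 1268]
 [1270 1273 1274 1270 1266 1271 1273 1272 1277 1273 1276 1275 1274 1285]
 [1274 1273 1273 1272 1277 1277 1279 1286 1287 1417 1416 1416 1413 1422]
 [1279 1285 1286 1394 1380 1380 1377 1379 1380 1418 1417 1413 1414 1419]
 [1418 1419 1421 1389 1386 1375 1379 1281 1286 1287 1285 1286 1284 1283]
 [1415 1282 1285 1286 1285 1286 1287 1286 1287 1282 1283 1285 1287 1287]
 [1283 1282 1282 1287 1281 1282 1281 1288 1284 1285 1282 1285 1286 1283]]
[[126 127 129 128 126 126 129 128 127 127 128 124 118 107]
 [130 130 127 128 133 128 128 126 127 126 124 121 120 109]
 [127 128 126 126 127 124 120 119 116 112 111 106 101 101]
 [120 118 113 114 106 101  99  89  87  91  90  89  85  87]
 [103 100  89  83  72  69  63  58  65  75  84  80  85  89]
 [ 86  84  77  61  57  59  59  63  71  80  88  91  91  96]
 [ 86  85  86  79  79  81  82  84  85  93  97  97  97  96]
 [ 94  89  96  91  93  92  93  95  93  97  97  96  99  97]]
[[ 577.  -90.   11.]
 [ 577.  -93.   12.]
 [ 577.  -96.   12.]
 [ 577.  -99.   15.]
 [ 578. -102.    6.]
 [ 571.  -71.   33.]
 [ 569.  -74.   47.]
 [ 569.  -77.   48.]
 [ 569.  -80.   50.]
 [ 569.  -82.   48.]
 [ 569.  -85.   48.]
 [ 575.  -90.    9.]
 [ 574.  -93.   10.]
 [ 574.  -96.   14.]
 [ 574.  -99.   14.]
 [ 575. -102.    9.]
 [ 571.  -63.    9.]
 [ 572.  -66.    8.]
 [ 572.  -69.    6.]
 [ 567.  -71.   38.]]
[]
```

The slit depth shows the fob inside the box: its top is at z ≈ 48 mm at about x = 16, y = -30 mm in box coordinates. The flap is shut and the arm is clear, so I hand in.

```bash
python3 -c "from cell import manip;print(manip.sign_off())"
```

```text
the job is handed in; nothing more can be done
None
```

I pushed the fob through the held-open flap into the box, the flap closed by itself, nothing else was touched, and the job is handed in; the hand-in call returned no verdict.

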